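# Poke the white bushing up out of its nest with the hooked pin extractor

### The job

Get the white nylon bushing out of the press block: flip the hold-down toggle over it fully open, then reach under the flap with the hooked pin extractor and poke the bushing up through its access hole until it stands at least 20 mm higher than it sat. Stand the extractor back on the table, out from under the flap, and stand the bushing upright in the blue tray, setting it down gently. Leave the other two toggles shut with their bushings home, and do not knock the hammer, brake shoe, spray can or tin about.

Things in the scene. Friction and masses are not known exactly. Their poses are not given: they have to be found in the camera images.
- bench: Red plywood shelf, fixed, with a drop flap propped level in front (robot's side). Origin: on the table under the middle nest; x away from the robot, y left along the flap. Flap top 120 mm, underside 102 mm above the table; it spans x -51 (free edge) to +110 mm, y +-210 mm; open below, but for thin stays at y = +-185 mm. Behind it the shelf goes on level; a blue press on its left end is 300 mm high.
- flap_edge (a point): Middle of the flap's free front edge, at its underside. On the flap is bolted an aluminium block: bench x -34 to +76 mm, y +-114 mm, top 182 mm above the table, with three nests in a row along y at bench x = 0. Spring plungers in its front wall (sticking out to x = -43 mm) grip the bushings: 4 to 6 N slides one, and one pushed part way up stays there.
- nest0 (a point): Centre of the mouth of the left (bench y = +75 mm) nest, level with the block's top. The nest is a round bore 47 mm wide and 62 mm deep; its floor is the flap's top. Concentric with it, a 36 mm access hole goes on down through the 18 mm flap.
- nest1 (a point): Centre of the mouth of the middle (bench y = 0) nest, level with the block's top. The nest is a round bore 47 mm wide and 62 mm deep; its floor is the flap's top. Concentric with it, a 36 mm access hole goes on down through the 18 mm flap.
- nest2 (a point): Centre of the mouth of the right (bench y = -75 mm) nest, level with the block's top. The nest is a round bore 47 mm wide and 62 mm deep; its floor is the flap's top. Concentric with it, a 36 mm access hole goes on down through the 18 mm flap.
- toggle0 (a joint): Hold-down toggle of nest0, rad. 0 = shut: the steel arm lies towards the robot, rubber foot over the bushing, and the red handle stands up, leaning 0.15 rad towards the robot. Grows as the handle is pushed away from the robot and the arm rises; 1.5 = fully open (stop): handle back, arm upright. Stiff (0.15 N m), stays where it is left.
- toggle1 (a joint): Hold-down toggle of nest1, rad. 0 = shut: the steel arm lies towards the robot, rubber foot over the bushing, and the red handle stands up, leaning 0.15 rad towards the robot. Grows as the handle is pushed away from the robot and the arm rises; 1.5 = fully open (stop): handle back, arm upright. Stiff (0.15 N m), stays where it is left.
- toggle2 (a joint): Hold-down toggle of nest2, rad. 0 = shut: the steel arm lies towards the robot, rubber foot over the bushing, and the red handle stands up, leaning 0.15 rad towards the robot. Grows as the handle is pushed away from the robot and the arm rises; 1.5 = fully open (stop): handle back, arm upright. Stiff (0.15 N m), stays where it is left.
- toggle0_hinge (a point): Hinge axis of toggle0 (along bench y), 200 mm above the table, 48 mm behind the nest's axis. Handle 88 mm long from here, its outer 58 mm a red grip 13 mm thick, 18 mm wide. Arm 12 mm wide, 50 mm long.
- toggle1_hinge (a point): Hinge axis of toggle1 (along bench y), 200 mm above the table, 48 mm behind the nest's axis. Handle 88 mm long from here, its outer 58 mm a red grip 13 mm thick, 18 mm wide. Arm 12 mm wide, 50 mm long.
- toggle2_hinge (a point): Hinge axis of toggle2 (along bench y), 200 mm above the table, 48 mm behind the nest's axis. Handle 88 mm long from here, its outer 58 mm a red grip 13 mm thick, 18 mm wide. Arm 12 mm wide, 50 mm long.
- white_bushing: White nylon bushing: a plain tube 46 mm in diameter, 60 mm long, 16 mm bore, about 100 g, standing in one of the three nests with its top 2 mm below the block's top. Origin: centre of its underside, z up along its axis.
- black_bushing: Black bushing of the same size, in another nest. Origin: centre of its underside.
- brass_bushing: Brass bushing of the same size, in another nest. Origin: centre of its underside.
- extractor: Polished steel pin extractor, a hook standing on its flat foot on the table, 450 g. Origin: foot's underside below the shank; x along the foot to the pin, z up. Foot x -35 to +90 mm, 36 wide, 12 thick; an upright pin, 22 mm in diameter, at x = +75 mm, its top 82 mm up. Shank at x = 0, 10 (x) by 22 mm (y), with a black rubber grip 26 (x) by 22 mm (y) from 150 to 222 mm up.
- extractor_pin (a point): Centre of the top of the extractor's pin.
- extractor_grip (a point): Point on the axis of the extractor's rubber grip, 190 mm above the foot's underside.
- tray: Blue open parts tray fixed on the table, 130 x 130 mm, 45 mm high, walls and floor 4 mm. Origin: centre of its underside.
- hammer: Brass hammer with a wooden handle lying on flap and shelf beside the block, 260 mm long. Origin: middle of its length, on its underside; x towards the head. A bystander.
- brake_shoe: Scuffed drum brake shoe lying on the flap on the other side of the block, an arc about 125 mm across, 26 mm high. A bystander.
- chain_lube: Spray can with a yellow band, 54 mm across, 145 mm tall, standing on the table in front of the flap. Origin: centre of its underside. A bystander.
- grease_tin: Tin with a green band, 72 mm across, 60 mm tall, standing on the table in front of the flap. Origin: centre of its underside. A bystander.
Things that resemble listed ones, but are neither listed nor needed, are in the scene too. Of the things that look like the black_bushing, the middle-sized one is meant. There is more than one size of the white_bushing; the one meant has the size given above.

How it is judged:
By the outcome, as a careful person would: the job done as asked, in the order asked, and still so for the second after the job is handed in, with the robot touching nothing.
It also fails if it takes over 72 s, if anything falls off the work surface, if the arm or the gripper's body presses on something with over 40 N, if the wrist force passes 120 N, or if a joint passes its speed limit or range.

### The arm

A 7-joint arm with a two-finger parallel gripper is mounted at the origin on the work surface. World frame = base frame: x ahead of the robot, y to its left, z up, the work surface at z = 0. Lengths are in mm, angles in rad, forces in N, time in s.
With the tool pointing down it reaches from about 425 to 800 mm from the base axis. Payload 8.3 kg.
Tool frame: the origin (TCP) lies on the centre line of the jaws, within the pads' length; the fingertips stand 11 mm ahead of it and the grasp point (between the pads) lies 8 mm behind it; z points along the fingers, y is the line along which they close (so a half turn about z gives the same grasp; the last joint's range is limited). The gripper opens to 85 mm and grips with 20 to 120 N. Pads are 22 mm wide; open, the fingers measure 114 mm over their backs; the gripper's body (76 mm by 85 mm) begins 54 mm behind the grasp point. The pads swing forward as they close: fully open they stand 13 mm farther back than shut.
Start: joints at [-1.259, 0.383, 0.016, 1.37, -0.006, 1.388, -0.046], TCP at [228.753, 581.615, 242.279] pointing down, gripper open.
Joint ranges: [-2.95, 2.95], [-0.25, 2.06], [-1.52, 1.56], [0.18, 2.33], [-1.44, 4.58], [0.02, 2.06], [-3.01, 3.01]. Speed limits (rad/s): [2.39, 2.39, 3.01, 3.01, 3.14, 3.14, 3.14].

### API

Orientations are given as a unit quaternion [w, x, y, z].
In Python, from cell import sensors, read_camera, camera_info, job, nets gives the robot as it stands.
- The arm moves only by the tool play_rows, never from a script. Its argument "moves" is a list of rows, each an object with "offset": the shift along the world's x, y, z as a fraction of full scale, a list of three; "turn": the turn, a rotation vector about the world's x, y, z as a fraction of full scale, a list of three; "hand": the opening, from 0 (shut) to 1 (fully open). In form: [{"offset": [dx, dy, dz], "turn": [wx, wy, wz], "hand": hand}, ...]. A call has exactly 10 rows; each row shifts and turns the commanded pose from where the row before left it; what a row does not reach is not made up. Full scale, the value 1, is 4 cm for a shift and 0.12 rad for a turn. A row lasts 1/12 s, in which the tool goes at most 41.7 mm and 7.16 degrees, less where a joint would pass 70% of its speed; a pose out of reach is approached as far as the arm can. A call with a number of a shift or a turn outside -1 to 1 is refused whole. A call with a gripper value outside its range is refused whole. The fingers move at their own pace and stop on an object; "force" is the grip in N (left out, the last holds). Time passes only in rows, so rows that do not move let the fingers close, or fill a call up. It gives the time, the measured TCP pose, the force, the opening and the grip force at its end, in the units of the state.
- sensors.read_state(): the state, without advancing time (a new reading comes with each control period).
- read_camera(name): name is "scene" or "top" or "wrist"; returns the picture (420x560x3 uint8, red, green, blue); there is no depth.
- camera_info(name): a dict with "intrinsics" (3x3 intrinsics, pixels), "R" (3x3) and "t" (3): a world point X has camera coordinates R X + t. Camera axes: x right, y down, z forward; pixel columns grow to the right and rows downward; lengths in mm; the calibration is good to about 2 mm. A picture is of the moment at which its call begins: read the wrist's pose just before it. camera_info takes no time and is no camera call; for the wrist camera it gives the pose at the moment of the call.
- job.hand_in(): hands the job in; it is judged then, once.
Trained networks look in the newest picture that a camera, given by its name, has taken for a name from the list of things; names that differ only in an ending like _2 or _b are one class to them, and where a whole thing is asked for, a point or a joint stands for the part that bears it (a point fixed in the world has none). Each returns a list of dicts, best first, with "p" (0 to 1); they miss things now and then, are a little off and sometimes report something else, mostly with a low value. They report only what shows in the picture. A call takes as long as a camera call. They do not tell look-alikes from the thing itself.
- nets.spot_in(target, camera): "point" ([x, y, z] in mm, in world coordinates, good to about 4 mm: the middle of the surface that is visible of it).
- nets.place_of(target, camera): "point" ([x, y, z] in mm, in world coordinates, good to about 4 mm: a listed point, or the origin of a listed thing).
The state is a dict: "clock": time; "joint_pos": joint angles; "qd": joint speeds; "tau": joint torques, N m; "eef_pos": TCP position; "eef_rot": TCP orientation; "contact_force": force on the tool from outside, world axes, zero at the start; "wrist_torque": the same for the moment, N m; "finger_gap": finger opening in mm; "grip_force": force on a finger pad.
Only numpy, scipy, OpenCV 4.12 (cv2) and the standard library are available. Lean on these libraries where they do the work, as an engineer would, in place of code of your own. Each camera call takes 0.05 s, during which the arm holds its last target. There are 200 camera calls.

## Working session

There is one attempt and no reset: what is moved stays moved. The work goes in short steps, Python scripts to look and compute and a tool call to move; the robot and the scene stay as the last step left them, time stands still between calls to the robot, and variables do not carry over. Pictures are saved under pics/ and viewed, at most 10 in all, crops included, and the job is handed in when it is done.

Besides the shell and the picture viewer there is one more tool, called after "Call:" as name([rows], argument=value, ...), one row to a line, values as JSON. play_rows: Moves the arm, as the interface text tells. Its arguments: {"type":"object","properties":{"moves":{"type":"array"},"force":{"type":"number"}},"required":["moves"]}

```bash
mkdir -p pics; ls; python3 - <<'E'
from cell import sensors, read_camera, camera_info, job, nets
import cv2,numpy as np
s=sensors.read_state();print(s)
for c in ["scene","top"]:
    im=read_camera(c);cv2.imwrite(f"pics/{c}0.png",im[:,:,::-1])
    i=camera_info(c);print(c,np.round(i["intrinsics"],1).tolist(),np.round(i["R"],3).tolist(),np.round(i["t"],1).tolist())
    for n in ["flap_edge","nest0","nest1","nest2","white_bushing","black_bushing","brass_bushing","extractor","extractor_pin","extractor_grip","tray","hammer","chain_lube","grease_tin","toggle0_hinge","toggle1_hinge","toggle2_hinge","brake_shoe"]:
        r=nets.place_of(n,c);print(n,[(np.round(d["point"]).tolist(),round(d["p"],2)) for d in r[:4]])
E
```

```text
pics
{'clock': 0.0, 'joint_pos': array([-1.25886859,  0.38423117,  0.01637204,  1.37117255, -0.00628266,
        1.38820515, -0.0464786 ]), 'qd': array([ 0.00037443,  0.00042557, -0.00166859, -0.00192925, -0.00114542,
        0.00085071, -0.00166392]), 'tau': array([ 1.82173312e-04, -6.27583194e+01,  8.44217632e-01, -3.71840215e+01,
        1.64009520e-02,  1.40090685e-02, -4.13178952e-05]), 'eef_pos': array([228.61182993, 581.16145623, 241.27486395]), 'eef_rot': array([-1.57454073e-04,  1.86274376e-01,  9.82497272e-01, -9.70572604e-04]), 'contact_force': array([-0.59482812,  0.35321107,  0.19524465]), 'wrist_torque': array([ 0.01413608, -0.02963961,  0.06368969]), 'grip_force': 0.0, 'finger_gap': 85.6007313047172}
scene [[489.2, 0.0, 276.4], [0.0, 489.2, 215.7], [0.0, 0.0, 1.0]] [[-0.353, 0.935, 0.009], [0.613, 0.239, -0.753], [-0.707, -0.26, -0.658]] [199.9, -245.5, 1774.5]
flap_edge []
nest0 [([606.0, -43.0, 181.0], 0.91), ([602.0, 37.0, 181.0], 0.75), ([596.0, 110.0, 180.0], 0.63), ([659.0, -36.0, 204.0], 0.59)]
nest1 [([606.0, -43.0, 181.0], 0.91), ([602.0, 37.0, 181.0], 0.75), 
[... 1510 characters left out ...]
9), ([432.0, -221.0, 1.0], 0.39)]
brass_bushing [([604.0, 37.0, 122.0], 0.83)]
extractor [([465.0, 348.0, 1.0], 0.85)]
extractor_pin [([544.0, 353.0, 82.0], 0.89)]
extractor_grip [([465.0, 349.0, 187.0], 0.58), ([432.0, -219.0, 2.0], 0.4), ([602.0, 37.0, 121.0], 0.31)]
tray [([443.0, -351.0, -0.0], 0.82)]
hammer [([703.0, -126.0, 118.0], 0.93), ([665.0, 214.0, 117.0], 0.58), ([596.0, 112.0, 181.0], 0.42)]
chain_lube [([448.0, 217.0, -1.0], 0.6)]
grease_tin [([431.0, -222.0, 4.0], 0.69), ([444.0, 218.0, 1.0], 0.57)]
toggle0_hinge [([647.0, 108.0, 196.0], 0.49)]
toggle1_hinge [([652.0, 42.0, 198.0], 0.57)]
toggle2_hinge [([652.0, -38.0, 203.0], 0.81)]
brake_shoe [([661.0, 213.0, 117.0], 0.88)]
```

View pics/scene0.png

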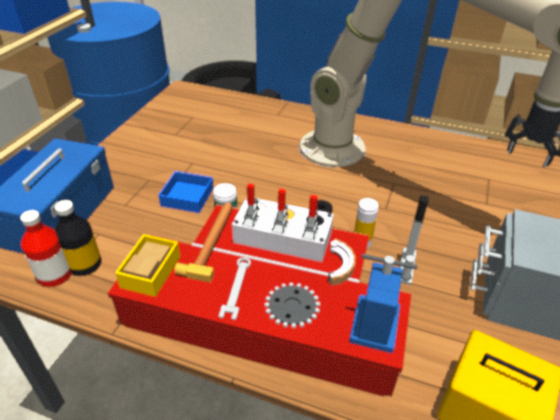

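View pics/top0.png

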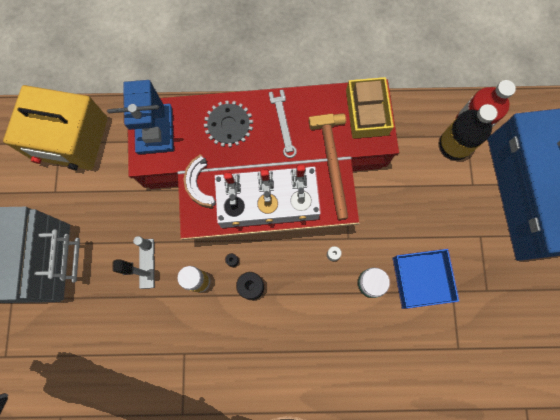

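```bash
python3 - <<'E'
import cv2
im=cv2.imread("pics/top0.png");a=cv2.resize(im[90:260,170:370],None,fx=3.5,fy=3.5,interpolation=cv2.INTER_CUBIC);cv2.imwrite("pics/topcrop.png",a)
E
```

```text
(no output)
```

View pics/topcrop.png

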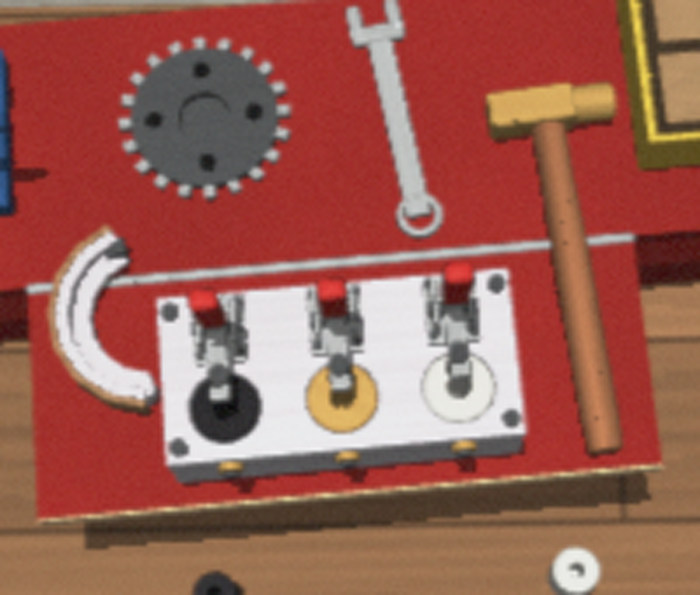

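Candidates for the white bushing in the top view: the white disc in the right nest at (301,200), and a small white ring on the table at (334,254). The one in nest2 is 46 mm across and sits in a nest, so I choose it; the crop confirms it. The other two nests hold brass at (267,203) and black at (234,206).

```bash
cat > h.py <<'E'
import numpy as np, cv2
from cell import sensors, read_camera, camera_info, nets
def unproj(c,u,v,z):
    i=camera_info(c);K=np.array(i["intrinsics"]);R=np.array(i["R"]);t=np.array(i["t"])
    C=-R.T@t;d=R.T@np.linalg.inv(K)@[u,v,1];return C+d*(z-C[2])/d[2]
def proj(c,X):
    i=camera_info(c);p=np.array(i["intrinsics"])@(np.array(i["R"])@X+i["t"]);return p[:2]/p[2]
E
python3 - <<'E'
from h import *
f=lambda x,y:(170+x/3.5,90+y/3.5)
for n,(x,y),z in [("white",(458,387),180),("brass",(341,397),180),("black",(225,406),180),("edgeL",(38,520),120),("edgeR",(660,465),120),("bfl",(168,464),182),("bfr",(523,434),182),("bbl",(158,299),182),("bbr",(507,270),182),("handle2",(458,282),287)]:
    print(n,np.round(unproj("top",*f(x,y),z),1))
for n,u,v,z in [("tray",426,279,30)]: print(n,np.round(unproj("top",u,v,z),1))
E
```

```text
white [607.7 -38.3 180. ]
brass [602.4  36.7 180. ]
black [597.7 110.9 180. ]
edgeL [536.1 241.2 120. ]
edgeR [ 566.3 -175.5  120. ]
bfl [560.1 146.5 182. ]
bfr [575.7 -78.7 182. ]
bbl [669.3 154.5 182. ]
bbr [685.  -72.2 182. ]
handle2 [643.7 -34.7 287. ]
tray [ 439.3 -350.6   30. ]
```

Call:
play_rows([
  {"offset":[0,-0.2,1],"turn":[0,0,1],"hand":0},
  {"offset":[0.3,-0.4,1],"turn":[0,0,1],"hand":0},
  {"offset":[0.5,-1,0.7],"turn":[0,0,1],"hand":0},
  {"offset":[0.5,-1,0],"turn":[0,0,0.6],"hand":0},
  {"offset":[0.5,-1,0],"turn":[0,0,0],"hand":0},
  {"offset":[0.5,-1,0],"turn":[0,0,0],"hand":0},
  {"offset":[0.5,-1,0],"turn":[0,0,0],"hand":0},
  {"offset":[0.5,-1,0],"turn":[0,0,0],"hand":0},
  {"offset":[0.5,-1,0],"turn":[0,0,0],"hand":0},
  {"offset":[0.5,-1,0],"turn":[0,0,0],"hand":0},
])

```text
clock: 2.73
eef_pos: [386.6, 264.2, 342.0]
eef_rot: [0.0, -0.029, 1.0, 0.0]
contact_force: [0.6, 0.9, -0.8]
finger_gap: 0.0
grip_force: 0.0
```

Call:
play_rows([
  {"offset":[0.75,-1,0],"turn":[0,0,0.1],"hand":0},
  {"offset":[0.75,-1,0],"turn":[0,0,0],"hand":0},
  {"offset":[0.75,-1,0],"turn":[0,0,0],"hand":0},
  {"offset":[0.75,-1,0],"turn":[0,0,0],"hand":0},
  {"offset":[0.75,-1,0],"turn":[0,0,0],"hand":0},
  {"offset":[0.75,-1,0],"turn":[0,0,0],"hand":0},
  {"offset":[0.75,-0.9,0],"turn":[0,0,0],"hand":0},
  {"offset":[0,0,0],"turn":[0,0,0],"hand":0},
  {"offset":[0,0,0],"turn":[0,0,0],"hand":0},
  {"offset":[0,0,0],"turn":[0,0,0],"hand":0},
])

```text
clock: 3.57
eef_pos: [562.8, 34.6, 341.4]
eef_rot: [-0.0, -0.035, 0.999, 0.0]
contact_force: [-0.6, 1.3, 0.1]
finger_gap: 0.2
grip_force: 0.0
```

Call:
play_rows([
  {"offset":[0.42,-0.61,0],"turn":[0,0,0],"hand":0},
  {"offset":[0.42,-0.61,0],"turn":[0,0,0],"hand":0},
  {"offset":[0.42,-0.61,0],"turn":[0,0,0],"hand":0},
  {"offset":[0,0,-0.84],"turn":[0,0,0],"hand":0},
  {"offset":[0,0,-0.84],"turn":[0,0,0],"hand":0},
  {"offset":[0,0,0],"turn":[0,0,0],"hand":0},
  {"offset":[0,0,0],"turn":[0,0,0],"hand":0},
  {"offset":[0,0,0],"turn":[0,0,0],"hand":0},
  {"offset":[0,0,0],"turn":[0,0,0],"hand":0},
  {"offset":[0,0,0],"turn":[0,0,0],"hand":0},
])

```text
clock: 4.4
eef_pos: [614.1, -38.5, 277.1]
eef_rot: [0.002, -0.035, 0.999, 0.0]
contact_force: [0.3, -0.2, 0.4]
finger_gap: -0.1
grip_force: 0.0
```

Call:
play_rows([
  {"offset":[0.37,0.026,0],"turn":[0,0,0],"hand":0},
  {"offset":[0.24,0.017,0.03],"turn":[0,0,0],"hand":0},
  {"offset":[0.24,0.017,0.02],"turn":[0,0,0],"hand":0},
  {"offset":[0.24,0.017,-0.05],"turn":[0,0,0],"hand":0},
  {"offset":[0.24,0.017,-0.05],"turn":[0,0,0],"hand":0},
  {"offset":[0.22,0.015,-0.12],"turn":[0,0,0],"hand":0},
  {"offset":[0.22,0.015,-0.12],"turn":[0,0,0],"hand":0},
  {"offset":[0.17,0.012,-0.17],"turn":[0,0,0],"hand":0},
  {"offset":[0.17,0.012,-0.17],"turn":[0,0,0],"hand":0},
  {"offset":[0,0,0],"turn":[0,0,0],"hand":0},
])

```text
clock: 5.23
eef_pos: [698.1, -32.6, 246.9]
eef_rot: [-0.001, -0.035, 0.999, -0.0]
contact_force: [-0.0, 0.5, 0.5]
finger_gap: 0.5
grip_force: 0.0
```

Call:
play_rows([
  {"offset":[0.11,0.008,-0.22],"turn":[0,0,0],"hand":0},
  {"offset":[0.11,0.008,-0.22],"turn":[0,0,0],"hand":0},
  {"offset":[0.03,0,-0.12],"turn":[0,0,0],"hand":0},
  {"offset":[0.02,0,-0.1],"turn":[0,0,0],"hand":0},
  {"offset":[0,0,-0.08],"turn":[0,0,0],"hand":0},
  {"offset":[0,0,0],"turn":[0,0,0],"hand":0},
  {"offset":[0,0,0],"turn":[0,0,0],"hand":0},
  {"offset":[0,0,0],"turn":[0,0,0],"hand":0},
  {"offset":[0,0,0],"turn":[0,0,0],"hand":0},
  {"offset":[0,0,0],"turn":[0,0,0],"hand":0},
])

```text
clock: 6.07
eef_pos: [707.5, -32.6, 229.5]
eef_rot: [0.003, -0.035, 0.999, 0.001]
contact_force: [-31.8, 3.4, 53.2]
finger_gap: 0.0
grip_force: 28.9
```

Call:
play_rows([
  {"offset":[0,0,0.9],"turn":[0,0,0],"hand":0},
  {"offset":[0,0,1],"turn":[0,0,0],"hand":0},
  {"offset":[0,0,1],"turn":[0,0,0],"hand":0.5},
  {"offset":[-0.55,0.85,0],"turn":[0,0,0],"hand":0.8},
  {"offset":[-0.55,0.85,0],"turn":[0,0,0],"hand":0.8},
  {"offset":[-0.55,0.85,0],"turn":[0,0,0],"hand":0.8},
  {"offset":[-0.55,0.85,0],"turn":[0,0,0],"hand":0.8},
  {"offset":[-0.55,0.85,0],"turn":[0,0,0],"hand":0.8},
  {"offset":[-0.55,0.85,0],"turn":[0,0,0],"hand":0.8},
  {"offset":[-0.55,0.85,0],"turn":[0,0,0],"hand":0.8},
])

```text
clock: 6.9
eef_pos: [553.0, 207.0, 334.9]
eef_rot: [-0.0, -0.035, 0.999, -0.0]
contact_force: [0.7, -0.3, -0.2]
finger_gap: 68.3
grip_force: 0.0
```

```bash
python3 - <<'E'
from h import *
s=sensors.read_state();print(s["eef_pos"],s["contact_force"])
im=read_camera("top")
for n in ["extractor","extractor_pin","extractor_grip","nest1"]: print(n,[(np.round(d["point"]).tolist(),round(d["p"],2)) for d in nets.place_of(n,"top")[:4]])
a=im[170:320,90:330];cv2.imwrite("pics/c2.png",cv2.resize(a,None,fx=3.3,fy=3.3,interpolation=cv2.INTER_CUBIC)[:,:,::-1])
im=read_camera("wrist")
for n in ["extractor","extractor_pin","extractor_grip"]: print(n,[(np.round(d["point"]).tolist(),round(d["p"],2)) for d in nets.place_of(n,"wrist")[:4]])
E
```

```text
[553.03639505 206.98920831 334.85189317] [ 0.72118725 -0.26322752 -0.20745329]
extractor [([647.0, 108.0, 194.0], 0.66)]
extractor_pin []
extractor_grip [([600.0, 113.0, 184.0], 0.23)]
nest1 [([600.0, -39.0, 180.0], 0.69), ([602.0, 32.0, 180.0], 0.68), ([594.0, 113.0, 182.0], 0.56)]
extractor [([465.0, 350.0, 2.0], 0.89), ([603.0, 35.0, 177.0], 0.57)]
extractor_pin [([539.0, 351.0, 84.0], 0.8)]
extractor_grip [([463.0, 350.0, 186.0], 0.64)]
```

View pics/c2.png

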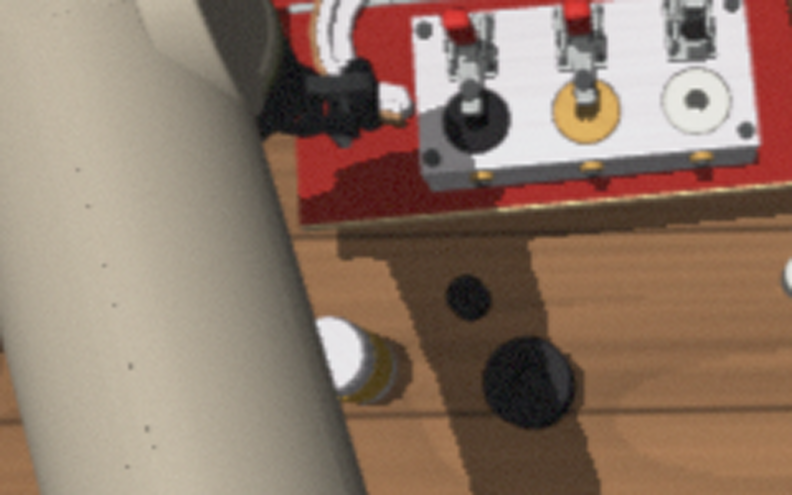

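The toggle over the white bushing is open: the full white disc shows at crop (696,100), with the arm upright behind it. Next I grasp the extractor.

Call:
play_rows([
  {"offset":[-0.44,0.71,0],"turn":[0,0,0],"hand":0.7},
  {"offset":[-0.44,0.71,0],"turn":[0,0,0],"hand":0.7},
  {"offset":[-0.44,0.71,0],"turn":[0,0,0],"hand":0.7},
  {"offset":[-0.44,0.71,0],"turn":[0,0,0],"hand":0.7},
  {"offset":[-0.44,0.71,0],"turn":[0,0,0],"hand":0.7},
  {"offset":[0,0,-0.95],"turn":[0,0,0],"hand":0.7},
  {"offset":[0,0,-0.95],"turn":[0,0,0],"hand":0.7},
  {"offset":[0,0,-0.95],"turn":[0,0,0],"hand":0.7},
  {"offset":[0,0,-0.95],"turn":[0,0,0],"hand":0.7},
  {"offset":[0,0,0],"turn":[0,0,0],"hand":0.7},
])

```text
clock: 8.18
eef_pos: [463.5, 344.1, 175.6]
eef_rot: [-0.005, -0.034, 0.999, -0.004]
contact_force: [-1.1, -0.6, 0.1]
finger_gap: 59.7
grip_force: 0.0
```

```bash
python3 - <<'E'
from h import *
im=read_camera("wrist")
cv2.imwrite("pics/w1.png",im[:,:,::-1])
for n in ["extractor","extractor_pin","extractor_grip"]: print(n,[(np.round(d["point"]).tolist(),round(d["p"],2)) for d in nets.place_of(n,"wrist")[:4]])
E
```

```text
extractor [([466.0, 351.0, 0.0], 0.74)]
extractor_pin []
extractor_grip [([460.0, 348.0, 189.0], 0.77)]
```

View pics/w1.png

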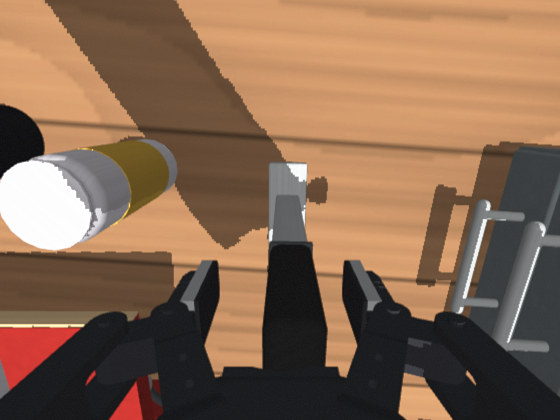

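The grip at (293,310) sits about 5 mm to the +y side of the jaw centre at (281,310). I shift across and close.

Call:
play_rows([
  {"offset":[0.03,0.13,0.15],"turn":[0,0,0],"hand":0.7},
  {"offset":[0,0,0],"turn":[0,0,0],"hand":0.4},
  {"offset":[0,0,0],"turn":[0,0,0],"hand":0.3},
  {"offset":[0,0,0],"turn":[0,0,0],"hand":0.1},
  {"offset":[0,0,0],"turn":[0,0,0],"hand":0},
  {"offset":[0,0,0],"turn":[0,0,0],"hand":0},
  {"offset":[0,0,0],"turn":[0,0,0],"hand":0},
  {"offset":[0,0,0],"turn":[0,0,0],"hand":0},
  {"offset":[0,0,0],"turn":[0,0,0],"hand":0},
  {"offset":[0,0,0],"turn":[0,0,0],"hand":0},
], force=110)

```text
clock: 9.22
eef_pos: [468.1, 352.9, 190.9]
eef_rot: [0.001, -0.035, 0.999, 0.0]
contact_force: [-1.0, -1.4, 6.8]
finger_gap: 20.4
grip_force: 108.6
```

Call:
play_rows([
  {"offset":[0,0,0.3],"turn":[0,0,0],"hand":0},
  {"offset":[0,0,0.7],"turn":[0,0,0],"hand":0},
  {"offset":[0,0,0.9],"turn":[0,0,0],"hand":0},
  {"offset":[0,0,0.9],"turn":[0,0,0],"hand":0},
  {"offset":[0,0,0.9],"turn":[0,0,0],"hand":0},
  {"offset":[0,0,0.5],"turn":[0,0,0],"hand":0},
  {"offset":[0,-0.3,0],"turn":[0,0,0],"hand":0},
  {"offset":[-0.05,-0.6,0],"turn":[0,0,0],"hand":0},
  {"offset":[-0.05,-0.9,0],"turn":[0,0,0],"hand":0},
  {"offset":[-0.05,-0.9,0],"turn":[0,0,0],"hand":0},
])

```text
clock: 10.05
eef_pos: [460.5, 243.5, 355.9]
eef_rot: [-0.001, -0.036, 0.999, -0.001]
contact_force: [1.7, -0.7, -3.0]
finger_gap: 20.4
grip_force: 108.0
```

Call:
play_rows([
  {"offset":[-0.05,-0.9,0],"turn":[0,0,0],"hand":0},
  {"offset":[-0.05,-0.9,0],"turn":[0,0,0],"hand":0},
  {"offset":[-0.05,-0.9,0],"turn":[0,0,0],"hand":0},
  {"offset":[-0.05,-0.9,0],"turn":[0,0,0],"hand":0},
  {"offset":[-0.05,-0.9,0],"turn":[0,0,0],"hand":0},
  {"offset":[-0.05,-0.9,0],"turn":[0,0,0],"hand":0},
  {"offset":[-0.05,-0.9,0],"turn":[0,0,0],"hand":0},
  {"offset":[-0.05,-0.7,0],"turn":[0,0,0],"hand":0},
  {"offset":[0,-0.3,0],"turn":[0,0,0],"hand":0},
  {"offset":[0,0,0],"turn":[0,0,0],"hand":0},
])

```text
clock: 10.88
eef_pos: [444.1, -51.9, 356.9]
eef_rot: [-0.001, -0.031, 1.0, -0.0]
contact_force: [-0.1, 0.2, -3.7]
finger_gap: 21.2
grip_force: 108.2
```

```bash
python3 - <<'E'
from h import *
s=sensors.read_state();print(s["eef_pos"],s["eef_rot"],s["contact_force"],s["finger_gap"])
for c in ["top","scene","wrist"]:
    im=read_camera(c);cv2.imwrite(f"pics/{c}3.png",im[:,:,::-1])
    for n in ["extractor","extractor_pin","extractor_grip"]: print(c,n,[(np.round(d["point"]).tolist(),round(d["p"],2)) for d in nets.place_of(n,c)[:3]])
E
```

```text
[444.11609818 -51.90766624 356.92780012] [-7.86284816e-04 -3.10693457e-02  9.99516921e-01 -5.17938526e-05] [-0.07609256  0.19025697 -3.71566188] 21.24853613912025
top extractor [([596.0, 110.0, 181.0], 0.18)]
top extractor_pin [([552.0, 35.0, 103.0], 0.63)]
top extractor_grip [([596.0, 110.0, 184.0], 0.54)]
scene extractor [([439.0, -46.0, 167.0], 0.72)]
scene extractor_pin [([520.0, -42.0, 251.0], 0.88), ([596.0, 107.0, 180.0], 0.63), ([658.0, -38.0, 201.0], 0.47)]
scene extractor_grip [([443.0, -49.0, 356.0], 0.76)]
wrist extractor [([440.0, -48.0, 166.0], 0.85)]
wrist extractor_pin []
wrist extractor_grip [([438.0, -47.0, 356.0], 0.59), ([434.0, -223.0, -4.0], 0.38)]
```

View pics/top3.png

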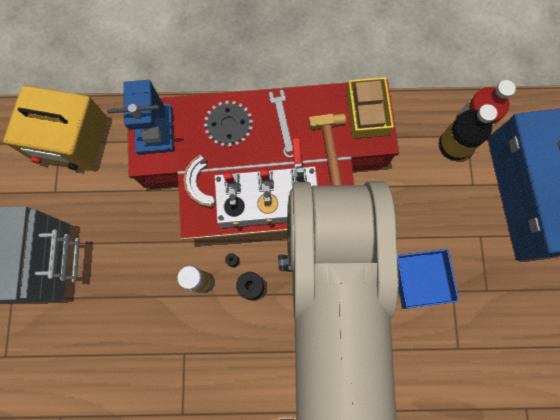

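```bash
python3 - <<'E'
from h import *
im=cv2.imread("pics/scene3.png")
p=proj("scene",np.array([515.5,-47.3,248]));print(p)
a=im[140:290,170:390];a=cv2.resize(a,None,fx=3.6,fy=3.6,interpolation=cv2.INTER_CUBIC);cv2.imwrite("pics/s3c.png",a)
print((p-[170,140])*3.6)
for d in ([10,0,0],[0,10,0]): print((proj("scene",np.array([515.5,-47.3,248])+d)-p)*3.6)
E
```

```text
[266.99524025 166.12178716]
[349.18286489  94.03843378]
[-5.16237907  7.61154714]
[13.03766565  2.98129697]
```

View pics/s3c.png

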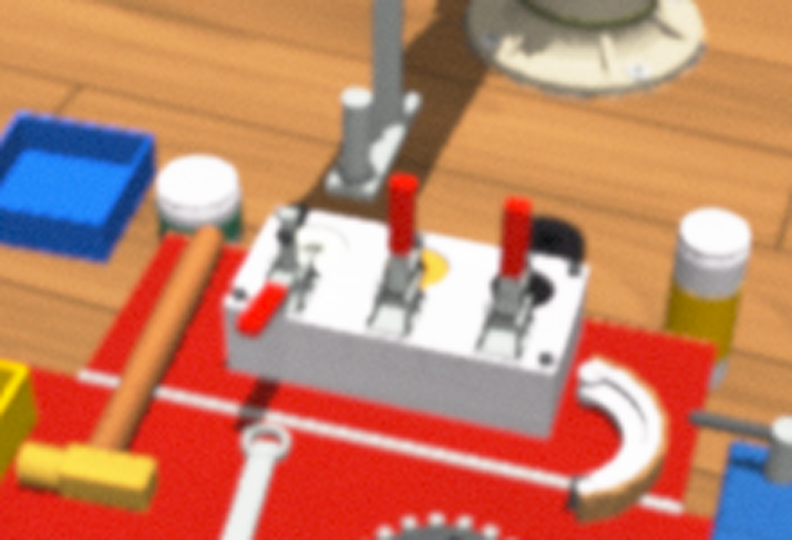

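```bash
python3 - <<'E'
from h import *
c=np.array([602,36.5]);th=.069;ex=np.array([np.cos(th),np.sin(th)]);ey=np.array([-ex[1],ex[0]])
for bx,by,z in [(76,114,182),(76,-114,182),(-34,114,182),(-34,-114,182),(0,-75,182)]:
    X=np.r_[c+bx*ex+by*ey,z];print(bx,by,np.round((proj("scene",X)-[170,140])*3.6,1),np.round(X))
im=cv2.imread("pics/scene3.png");g=cv2.resize(im,None,fx=3.6,fy=3.6,interpolation=cv2.INTER_CUBIC)
crop=g[505+120:505+120+190, 612+190:612+190+200]
crop=g[504+60:504+300, 612+190:612+450];cv2.imwrite("pics/s3d.png",cv2.resize(crop,None,fx=2.4,fy=2.4))
E
```

```text
76 114 [553.2 373.2] [670. 155. 182.]
76 -114 [222.9 302.8] [686. -72. 182.]
-34 114 [587.9 267. ] [560. 148. 182.]
-34 -114 [277. 205.] [576. -80. 182.]
0 -75 [313.4 244.6] [607. -38. 182.]
```

View pics/s3d.png

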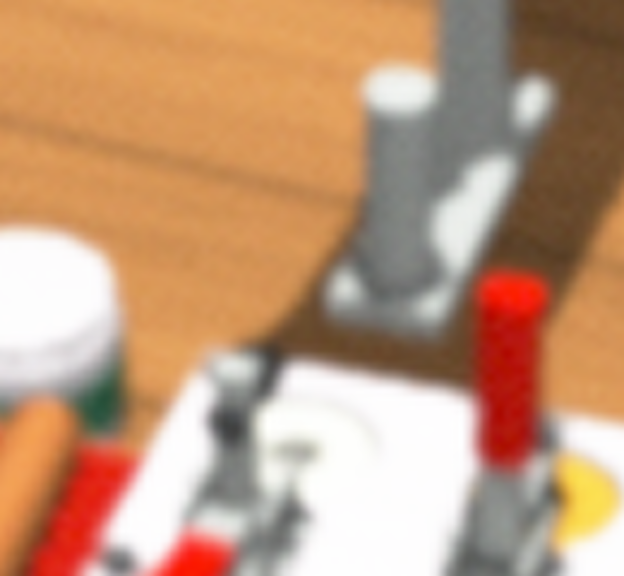

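The bore of the white bushing in the scene view agrees with my bench pose to within 1 mm. The pin top sits at about (517,-42), so it needs +89 in x and +3 in y once lowered.

Call:
play_rows([
  {"offset":[0,0,-0.5],"turn":[0,0,0],"hand":0},
  {"offset":[0,0,-0.9],"turn":[0,0,0],"hand":0},
  {"offset":[0,0,-0.9],"turn":[0,0,0],"hand":0},
  {"offset":[0,0,-0.8],"turn":[0,0,0],"hand":0},
  {"offset":[0,0,-0.6],"turn":[0,0,0],"hand":0},
  {"offset":[0,0,-0.25],"turn":[0,0,0],"hand":0},
  {"offset":[0,0,0],"turn":[0,0,0],"hand":0},
  {"offset":[0,0,0],"turn":[0,0,0],"hand":0},
  {"offset":[0,0,0],"turn":[0,0,0],"hand":0},
  {"offset":[0,0,0],"turn":[0,0,0],"hand":0},
])

```text
clock: 12.32
eef_pos: [446.9, -47.2, 201.4]
eef_rot: [0.002, -0.035, 0.999, 0.0]
contact_force: [0.1, -0.7, -3.9]
finger_gap: 20.6
grip_force: 108.1
```

Call:
play_rows([
  {"offset":[0.3,0.01,-0.1],"turn":[0,0,0],"hand":0},
  {"offset":[0.5,0.02,0],"turn":[0,0,0],"hand":0},
  {"offset":[0.5,0.02,0],"turn":[0,0,0],"hand":0},
  {"offset":[0.5,0.02,0],"turn":[0,0,0],"hand":0},
  {"offset":[0.42,0.01,0],"turn":[0,0,0],"hand":0},
  {"offset":[0,0,0],"turn":[0,0,0],"hand":0},
  {"offset":[0,0,0],"turn":[0,0,0],"hand":0},
  {"offset":[0,0,0],"turn":[0,0,0],"hand":0},
  {"offset":[0,0,0],"turn":[0,0,0],"hand":0},
  {"offset":[0,0,0],"turn":[0,0,0],"hand":0},
])

```text
clock: 13.15
eef_pos: [534.0, -44.0, 196.1]
eef_rot: [0.0, -0.035, 0.999, 0.0]
contact_force: [0.0, -0.2, -4.9]
finger_gap: 20.9
grip_force: 108.2
```

Call:
play_rows([
  {"offset":[0.03,0,0.15],"turn":[0,0,0],"hand":0},
  {"offset":[0,0,0.2],"turn":[0,0,0],"hand":0},
  {"offset":[0,0,0.2],"turn":[0,0,0],"hand":0},
  {"offset":[0,0,0.1],"turn":[0,0,0],"hand":0},
  {"offset":[0,0,0],"turn":[0,0,0],"hand":0},
  {"offset":[0,0,0],"turn":[0,0,0],"hand":0},
  {"offset":[0,0,0],"turn":[0,0,0],"hand":0},
  {"offset":[0,0,0],"turn":[0,0,0],"hand":0},
  {"offset":[0,0,0],"turn":[0,0,0],"hand":0},
  {"offset":[0,0,0],"turn":[0,0,0],"hand":0},
])

```text
clock: 13.98
eef_pos: [535.5, -44.0, 221.3]
eef_rot: [-0.0, -0.035, 0.999, -0.0]
contact_force: [-0.4, 0.1, -4.4]
finger_gap: 20.8
grip_force: 108.1
```

The pin is in the hole with no contact. Next is the push, to lift the bushing about 34 mm.

Call:
play_rows([
  {"offset":[0,0,0.12],"turn":[0,0,0],"hand":0},
  {"offset":[0,0,0.12],"turn":[0,0,0],"hand":0},
  {"offset":[0,0,0.12],"turn":[0,0,0],"hand":0},
  {"offset":[0,0,0.12],"turn":[0,0,0],"hand":0},
  {"offset":[0,0,0.12],"turn":[0,0,0],"hand":0},
  {"offset":[0,0,0.12],"turn":[0,0,0],"hand":0},
  {"offset":[0,0,0.12],"turn":[0,0,0],"hand":0},
  {"offset":[0,0,0.12],"turn":[0,0,0],"hand":0},
  {"offset":[0,0,0.12],"turn":[0,0,0],"hand":0},
  {"offset":[0,0,0],"turn":[0,0,0],"hand":0},
])

```text
clock: 14.82
eef_pos: [536.1, -44.0, 266.2]
eef_rot: [0.001, -0.035, 0.999, 0.0]
contact_force: [0.8, 0.4, -4.1]
finger_gap: 21.1
grip_force: 108.0
```

```bash
python3 - <<'E'
from h import *
s=sensors.read_state();print(s["eef_pos"],s["contact_force"])
im=read_camera("scene")
for n in ["white_bushing","extractor_grip"]: print(n,[(np.round(d["point"]).tolist(),round(d["p"],2)) for d in nets.place_of(n,"scene")[:3]])
g=cv2.resize(im[140:290,170:390],None,fx=3.6,fy=3.6,interpolation=cv2.INTER_CUBIC);cv2.imwrite("pics/s4.png",g[:,:,::-1])
E
```

```text
[536.10894465 -44.01684383 266.16085378] [ 0.75513699  0.36570209 -4.13494955]
white_bushing [([445.0, 214.0, 1.0], 0.57)]
extractor_grip [([537.0, -48.0, 266.0], 0.58), ([594.0, 109.0, 182.0], 0.58)]
```

View pics/s4.png

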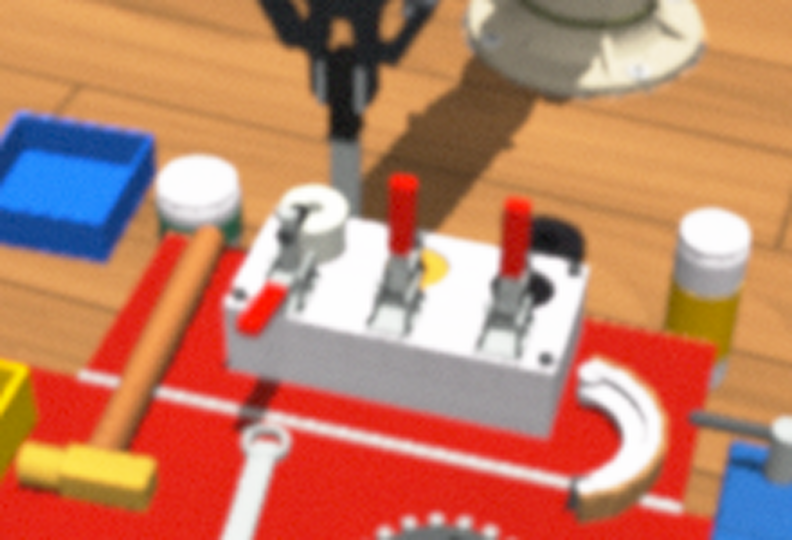

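The bushing stands about 35 mm up at crop (313,220) and stays there. I lower the extractor, bring it out and stand it down.

Call:
play_rows([
  {"offset":[0,0,-0.3],"turn":[0,0,0],"hand":0},
  {"offset":[0,0,-0.5],"turn":[0,0,0],"hand":0},
  {"offset":[0,0,-0.5],"turn":[0,0,0],"hand":0},
  {"offset":[0,0,-0.4],"turn":[0,0,0],"hand":0},
  {"offset":[0,0,0],"turn":[0,0,0],"hand":0},
  {"offset":[0,0,0],"turn":[0,0,0],"hand":0},
  {"offset":[0,0,0],"turn":[0,0,0],"hand":0},
  {"offset":[0,0,0],"turn":[0,0,0],"hand":0},
  {"offset":[0,0,0],"turn":[0,0,0],"hand":0},
  {"offset":[0,0,0],"turn":[0,0,0],"hand":0},
])

```text
clock: 15.8
eef_pos: [536.1, -44.1, 197.7]
eef_rot: [0.001, -0.035, 0.999, 0.0]
contact_force: [-0.7, -0.4, -3.9]
finger_gap: 21.2
grip_force: 108.1
```

Call:
play_rows([
  {"offset":[-0.3,-0.02,0],"turn":[0,0,0],"hand":0},
  {"offset":[-0.5,-0.03,0],"turn":[0,0,0],"hand":0},
  {"offset":[-0.5,-0.03,0],"turn":[0,0,0],"hand":0},
  {"offset":[-0.5,-0.03,0],"turn":[0,0,0],"hand":0},
  {"offset":[-0.4,-0.02,0],"turn":[0,0,0],"hand":0},
  {"offset":[-0.2,0,0],"turn":[0,0,0],"hand":0},
  {"offset":[0,0,0],"turn":[0,0,0],"hand":0},
  {"offset":[0,0,0],"turn":[0,0,0],"hand":0},
  {"offset":[0,0,-0.07],"turn":[0,0,0],"hand":0},
  {"offset":[0,0,0],"turn":[0,0,0],"hand":0},
])

```text
clock: 16.63
eef_pos: [440.3, -49.1, 193.8]
eef_rot: [-0.0, -0.035, 0.999, -0.0]
contact_force: [0.2, -0.5, -5.7]
finger_gap: 20.9
grip_force: 108.4
```

Call:
play_rows([
  {"offset":[0,0,-0.03],"turn":[0,0,0],"hand":0},
  {"offset":[0,0,-0.03],"turn":[0,0,0],"hand":0},
  {"offset":[0,0,-0.03],"turn":[0,0,0],"hand":0},
  {"offset":[0,0,-0.03],"turn":[0,0,0],"hand":0},
  {"offset":[0,0,0],"turn":[0,0,0],"hand":0},
  {"offset":[0,0,0],"turn":[0,0,0],"hand":0},
  {"offset":[0,0,0],"turn":[0,0,0],"hand":0},
  {"offset":[0,0,0],"turn":[0,0,0],"hand":0},
  {"offset":[0,0,0],"turn":[0,0,0],"hand":0},
  {"offset":[0,0,0],"turn":[0,0,0],"hand":0},
])

```text
clock: 17.47
eef_pos: [440.1, -49.7, 191.0]
eef_rot: [0.0, -0.034, 0.999, 0.0]
contact_force: [-9.0, -1.2, 17.1]
finger_gap: 20.9
grip_force: 111.1
```

Call:
play_rows([
  {"offset":[0,0,0.04],"turn":[0,0,0],"hand":0},
  {"offset":[0,0,0],"turn":[0,0,0],"hand":0},
  {"offset":[0,0,0],"turn":[0,0,0],"hand":0.3},
  {"offset":[0,0,0],"turn":[0,0,0],"hand":0.45},
  {"offset":[0,0,0],"turn":[0,0,0],"hand":0.6},
  {"offset":[0,0,0],"turn":[0,0,0],"hand":0.8},
  {"offset":[0,0,0],"turn":[0,0,0],"hand":0.8},
  {"offset":[0,0,0.3],"turn":[0,0,0],"hand":0.8},
  {"offset":[0,0,0.8],"turn":[0,0,0],"hand":0.8},
  {"offset":[0,0,0.9],"turn":[0,0,0],"hand":0.8},
], force=20)

```text
clock: 18.3
eef_pos: [438.3, -49.2, 270.4]
eef_rot: [-0.002, -0.034, 0.999, -0.0]
contact_force: [1.7, 0.0, 1.2]
finger_gap: 68.0
grip_force: 0.0
```

Call:
play_rows([
  {"offset":[0,0,0.8],"turn":[0,0,0],"hand":0.8},
  {"offset":[0,0,0.5],"turn":[0,0,0],"hand":0.8},
  {"offset":[0.5,0.04,0],"turn":[0,0,0],"hand":0.8},
  {"offset":[0.9,0.07,0],"turn":[0,0,0],"hand":0.8},
  {"offset":[0.8,0.05,0],"turn":[0,0,0],"hand":0.8},
  {"offset":[0,0,0],"turn":[0,0,0],"hand":0.8},
  {"offset":[0,0,0],"turn":[0,0,0],"hand":0.8},
  {"offset":[0,0,0],"turn":[0,0,0],"hand":0.8},
  {"offset":[0,0,0],"turn":[0,0,0],"hand":0.8},
  {"offset":[0,0,0],"turn":[0,0,0],"hand":0.8},
])

```text
clock: 19.13
eef_pos: [527.0, -43.3, 323.6]
eef_rot: [0.001, -0.034, 0.999, 0.001]
contact_force: [-0.2, -0.7, -0.9]
finger_gap: 68.3
grip_force: 0.0
```

```bash
python3 - <<'E'
from h import *
s=sensors.read_state();print(s["eef_pos"],s["contact_force"],s["finger_gap"])
for c in ["wrist","scene"]:
    im=read_camera(c);cv2.imwrite(f"pics/{c}5.png",im[:,:,::-1])
    for n in ["white_bushing","extractor","extractor_pin","tray"]: print(c,n,[(np.round(d["point"]).tolist(),round(d["p"],2)) for d in nets.place_of(n,c)[:3]])
print(proj("wrist",np.array([606.5,-38.5,214])))
E
```

```text
[527.01866076 -43.26016522 323.64494065] [-0.1972527  -0.73105054 -0.8517504 ] 68.34883097901627
wrist white_bushing [([508.0, -125.0, -0.0], 0.95), ([604.0, -39.0, 162.0], 0.55)]
wrist extractor [([438.0, -48.0, 2.0], 0.68), ([551.0, 34.0, 104.0], 0.61), ([603.0, 35.0, 0.0], 0.32)]
wrist extractor_pin [([511.0, -48.0, 82.0], 0.55)]
wrist tray [([444.0, -346.0, -4.0], 0.86), ([644.0, 115.0, 199.0], 0.29)]
scene white_bushing [([609.0, -37.0, 159.0], 0.52), ([600.0, 38.0, 185.0], 0.45)]
scene extractor []
scene extractor_pin [([598.0, 111.0, 181.0], 0.66), ([667.0, 209.0, 117.0], 0.25)]
scene tray [([442.0, -353.0, 2.0], 0.71), ([666.0, 211.0, 114.0], 0.45)]
[278.8067444  298.54132628]
```

View pics/wrist5.png

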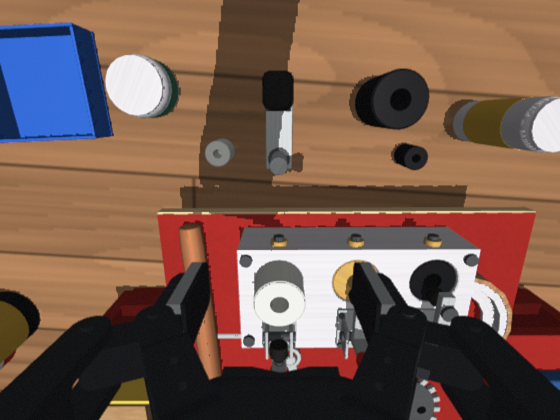

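The extractor stands free at (278,120), and the bushing bore shows at (282,303), matching the estimate of (606.5,-38.5). I go down over it.

Call:
play_rows([
  {"offset":[0.6,0.04,0],"turn":[0,0,0],"hand":0.8},
  {"offset":[0.8,0.05,0],"turn":[0,0,0],"hand":0.8},
  {"offset":[0.59,0.03,0],"turn":[0,0,0],"hand":0.8},
  {"offset":[0,0,-0.5],"turn":[0,0,0],"hand":0.8},
  {"offset":[0,0,-0.7],"turn":[0,0,0],"hand":0.8},
  {"offset":[0,0,-0.6],"turn":[0,0,0],"hand":0.8},
  {"offset":[0,0,0],"turn":[0,0,0],"hand":0.8},
  {"offset":[0,0,0],"turn":[0,0,0],"hand":0.8},
  {"offset":[0,0,0],"turn":[0,0,0],"hand":0.8},
  {"offset":[0,0,0],"turn":[0,0,0],"hand":0.8},
])

```text
clock: 20.47
eef_pos: [608.1, -38.2, 253.0]
eef_rot: [0.002, -0.035, 0.999, -0.0]
contact_force: [0.4, -0.4, 0.9]
finger_gap: 68.4
grip_force: 0.0
```

```bash
python3 - <<'E'
from h import *
s=sensors.read_state();print(s["eef_pos"],s["contact_force"],s["finger_gap"])
im=read_camera("wrist");cv2.imwrite("pics/w6.png",im[:,:,::-1])
E
```

```text
[608.09934734 -38.21319162 253.0335468 ] [ 0.3824653  -0.42682488  0.88821461] 68.35868652967704
```

View pics/w6.png

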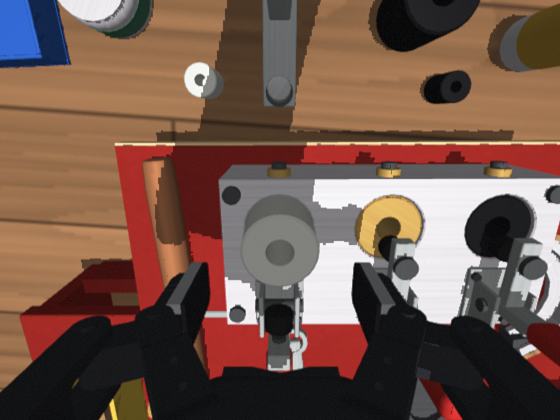

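The bore at (280,248) is centred between the pads, so I descend. That was my last picture: I have viewed 11, one over the limit of 10. From here I check by numbers only.

Call:
play_rows([
  {"offset":[-0.02,0,-0.4],"turn":[0,0,0],"hand":0.8},
  {"offset":[0,0,-0.4],"turn":[0,0,0],"hand":0.8},
  {"offset":[0,0,-0.25],"turn":[0,0,0],"hand":0.8},
  {"offset":[0,0,-0.12],"turn":[0,0,0],"hand":0.8},
  {"offset":[0,0,0],"turn":[0,0,0],"hand":0.8},
  {"offset":[0,0,0],"turn":[0,0,0],"hand":0.8},
  {"offset":[0,0,0],"turn":[0,0,0],"hand":0.8},
  {"offset":[0,0,0],"turn":[0,0,0],"hand":0.8},
  {"offset":[0,0,0],"turn":[0,0,0],"hand":0.8},
  {"offset":[0,0,0],"turn":[0,0,0],"hand":0.8},
], force=40)

```text
clock: 21.35
eef_pos: [606.7, -38.0, 204.5]
eef_rot: [0.0, -0.035, 0.999, -0.0]
contact_force: [-0.2, 0.2, 0.0]
finger_gap: 68.4
grip_force: 0.0
```

Call:
play_rows([
  {"offset":[0,0,0],"turn":[0,0,0],"hand":0.7},
  {"offset":[0,0,0],"turn":[0,0,0],"hand":0.6},
  {"offset":[0,0,0],"turn":[0,0,0],"hand":0.5},
  {"offset":[0,0,0],"turn":[0,0,0],"hand":0.4},
  {"offset":[0,0,0],"turn":[0,0,0],"hand":0.3},
  {"offset":[0,0,0],"turn":[0,0,0],"hand":0.3},
  {"offset":[0,0,0],"turn":[0,0,0],"hand":0.3},
  {"offset":[0,0,0],"turn":[0,0,0],"hand":0.3},
  {"offset":[0,0,0],"turn":[0,0,0],"hand":0.3},
  {"offset":[0,0,0],"turn":[0,0,0],"hand":0.3},
], force=40)

```text
clock: 22.18
eef_pos: [606.5, -38.5, 204.2]
eef_rot: [0.0, -0.034, 0.999, -0.0]
contact_force: [-0.1, -3.0, 0.9]
finger_gap: 44.9
grip_force: 41.1
```

Call:
play_rows([
  {"offset":[0,0,0.15],"turn":[0,0,0],"hand":0.3},
  {"offset":[0,0,0.3],"turn":[0,0,0],"hand":0.3},
  {"offset":[0,0,0.4],"turn":[0,0,0],"hand":0.3},
  {"offset":[0,0,0.4],"turn":[0,0,0],"hand":0.3},
  {"offset":[0,0,0.5],"turn":[0,0,0],"hand":0.3},
  {"offset":[0,0,0.5],"turn":[0,0,0],"hand":0.3},
  {"offset":[0,0,0.25],"turn":[0,0,0],"hand":0.3},
  {"offset":[0,0,0],"turn":[0,0,0],"hand":0.3},
  {"offset":[0,0,0],"turn":[0,0,0],"hand":0.3},
  {"offset":[0,0,0],"turn":[0,0,0],"hand":0.3},
])

```text
clock: 23.02
eef_pos: [606.0, -37.5, 302.9]
eef_rot: [-0.001, -0.035, 0.999, 0.0]
contact_force: [0.1, 1.1, -0.8]
finger_gap: 44.6
grip_force: 41.7
```

```bash
python3 - <<'E'
from h import *
s=sensors.read_state();print(s["eef_pos"],s["contact_force"],s["finger_gap"])
for c in ["scene","wrist"]:
    im=read_camera(c)
    for n in ["white_bushing","tray"]: print(c,n,[(np.round(d["point"]).tolist(),round(d["p"],2)) for d in nets.place_of(n,c)[:3]])
E
```

```text
[606.00512616 -37.52987335 302.92981173] [ 0.11376002  1.13655418 -0.81727635] 44.638101932804226
scene white_bushing [([608.0, -40.0, 257.0], 0.61)]
scene tray [([442.0, -350.0, 4.0], 0.66), ([643.0, 114.0, 204.0], 0.35)]
wrist white_bushing [([508.0, -124.0, -1.0], 0.71), ([602.0, -40.0, 254.0], 0.68), ([448.0, -350.0, -2.0], 0.29)]
wrist tray [([443.0, -353.0, -3.0], 0.84), ([600.0, 36.0, 121.0], 0.23)]
```

Call:
play_rows([
  {"offset":[-0.2,-0.37,0],"turn":[0,0,0],"hand":0.3},
  {"offset":[-0.4,-0.77,0],"turn":[0,0,0],"hand":0.3},
  {"offset":[-0.45,-0.87,0],"turn":[0,0,0],"hand":0.3},
  {"offset":[-0.45,-0.87,0],"turn":[0,0,0],"hand":0.3},
  {"offset":[-0.45,-0.87,0],"turn":[0,0,0],"hand":0.3},
  {"offset":[-0.45,-0.87,0],"turn":[0,0,0],"hand":0.3},
  {"offset":[-0.45,-0.87,0],"turn":[0,0,0],"hand":0.3},
  {"offset":[-0.45,-0.87,0],"turn":[0,0,0],"hand":0.3},
  {"offset":[-0.45,-0.87,0],"turn":[0,0,0],"hand":0.3},
  {"offset":[-0.35,-0.6,0],"turn":[0,0,0],"hand":0.3},
])

```text
clock: 24.15
eef_pos: [439.0, -355.0, 304.4]
eef_rot: [0.0, -0.033, 0.999, -0.001]
contact_force: [-0.2, -1.4, -0.3]
finger_gap: 44.7
grip_force: 41.7
```

Call:
play_rows([
  {"offset":[0,0,0],"turn":[0,0,0],"hand":0.3},
  {"offset":[0,0,-0.5],"turn":[0,0,0],"hand":0.3},
  {"offset":[0,0,-0.8],"turn":[0,0,0],"hand":0.3},
  {"offset":[0,0,-0.8],"turn":[0,0,0],"hand":0.3},
  {"offset":[0,0,-0.8],"turn":[0,0,0],"hand":0.3},
  {"offset":[0,0,-0.6],"turn":[0,0,0],"hand":0.3},
  {"offset":[0,0,0],"turn":[0,0,0],"hand":0.3},
  {"offset":[0,0,0],"turn":[0,0,0],"hand":0.3},
  {"offset":[0,0,0],"turn":[0,0,0],"hand":0.3},
  {"offset":[0,0,0],"turn":[0,0,0],"hand":0.3},
])

```text
clock: 24.98
eef_pos: [443.2, -352.2, 166.2]
eef_rot: [0.001, -0.035, 0.999, -0.001]
contact_force: [0.0, -0.8, -0.8]
finger_gap: 45.0
grip_force: 41.7
```

```bash
python3 - <<'E'
from h import *
s=sensors.read_state();print(s["eef_pos"],s["eef_rot"],s["contact_force"],s["finger_gap"])
for c in ["scene","wrist"]:
    im=read_camera(c)
    for n in ["white_bushing","tray"]: print(c,n,[(np.round(d["point"]).tolist(),round(d["p"],2)) for d in nets.place_of(n,c)[:3]])
E
```

```text
[ 443.22819148 -352.2097079   166.24410086] [ 1.36414594e-03 -3.45417591e-02  9.99401834e-01 -9.89650513e-04] [ 0.02564304 -0.7786284  -0.82958963] 44.97795250618548
scene white_bushing []
scene tray [([442.0, -351.0, 2.0], 0.91), ([605.0, 36.0, -1.0], 0.21)]
wrist white_bushing [([442.0, -352.0, 120.0], 0.84), ([508.0, -124.0, -2.0], 0.62)]
wrist tray [([445.0, -347.0, 1.0], 0.79)]
```

Call:
play_rows([
  {"offset":[0,0.02,-0.4],"turn":[0,0,0],"hand":0.3},
  {"offset":[0,0,-0.7],"turn":[0,0,0],"hand":0.3},
  {"offset":[0,0,-0.6],"turn":[0,0,0],"hand":0.3},
  {"offset":[0,0,-0.5],"turn":[0,0,0],"hand":0.3},
  {"offset":[0,0,-0.3],"turn":[0,0,0],"hand":0.3},
  {"offset":[0,0,-0.08],"turn":[0,0,0],"hand":0.3},
  {"offset":[0,0,0],"turn":[0,0,0],"hand":0.3},
  {"offset":[0,0,0],"turn":[0,0,0],"hand":0.3},
  {"offset":[0,0,0],"turn":[0,0,0],"hand":0.3},
  {"offset":[0,0,0],"turn":[0,0,0],"hand":0.3},
])

```text
clock: 26.12
eef_pos: [443.1, -351.0, 62.1]
eef_rot: [0.001, -0.035, 0.999, -0.001]
contact_force: [-0.1, -0.6, -0.3]
finger_gap: 44.8
grip_force: 41.7
```

Call:
play_rows([
  {"offset":[0,0,-0.03],"turn":[0,0,0],"hand":0.3},
  {"offset":[0,0,-0.03],"turn":[0,0,0],"hand":0.3},
  {"offset":[0,0,-0.03],"turn":[0,0,0],"hand":0.3},
  {"offset":[0,0,0],"turn":[0,0,0],"hand":0.3},
  {"offset":[0,0,0],"turn":[0,0,0],"hand":0.3},
  {"offset":[0,0,0],"turn":[0,0,0],"hand":0.3},
  {"offset":[0,0,0],"turn":[0,0,0],"hand":0.3},
  {"offset":[0,0,0],"turn":[0,0,0],"hand":0.3},
  {"offset":[0,0,0],"turn":[0,0,0],"hand":0.3},
  {"offset":[0,0,0],"turn":[0,0,0],"hand":0.3},
])

```text
clock: 26.95
eef_pos: [442.5, -350.4, 57.3]
eef_rot: [-0.0, -0.035, 0.999, -0.0]
contact_force: [-0.4, 0.1, -1.2]
finger_gap: 45.0
grip_force: 41.7
```

Still hanging free, so I creep down 1 mm at a time.

Call:
play_rows([
  {"offset":[0,0,-0.025],"turn":[0,0,0],"hand":0.3},
  {"offset":[0,0,-0.025],"turn":[0,0,0],"hand":0.3},
  {"offset":[0,0,-0.025],"turn":[0,0,0],"hand":0.3},
  {"offset":[0,0,0],"turn":[0,0,0],"hand":0.3},
  {"offset":[0,0,0],"turn":[0,0,0],"hand":0.3},
  {"offset":[0,0,0],"turn":[0,0,0],"hand":0.3},
  {"offset":[0,0,0],"turn":[0,0,0],"hand":0.3},
  {"offset":[0,0,0],"turn":[0,0,0],"hand":0.3},
  {"offset":[0,0,0],"turn":[0,0,0],"hand":0.3},
  {"offset":[0,0,0],"turn":[0,0,0],"hand":0.3},
])

```text
clock: 27.78
eef_pos: [442.4, -350.4, 54.3]
eef_rot: [-0.0, -0.035, 0.999, -0.0]
contact_force: [0.1, 0.1, -1.5]
finger_gap: 44.4
grip_force: 41.7
```

Call:
play_rows([
  {"offset":[0,0,-0.025],"turn":[0,0,0],"hand":0.3},
  {"offset":[0,0,-0.025],"turn":[0,0,0],"hand":0.3},
  {"offset":[0,0,0],"turn":[0,0,0],"hand":0.3},
  {"offset":[0,0,0],"turn":[0,0,0],"hand":0.3},
  {"offset":[0,0,0],"turn":[0,0,0],"hand":0.3},
  {"offset":[0,0,0],"turn":[0,0,0],"hand":0.3},
  {"offset":[0,0,0],"turn":[0,0,0],"hand":0.3},
  {"offset":[0,0,0],"turn":[0,0,0],"hand":0.3},
  {"offset":[0,0,0],"turn":[0,0,0],"hand":0.3},
  {"offset":[0,0,0],"turn":[0,0,0],"hand":0.3},
])

```text
clock: 28.62
eef_pos: [442.5, -350.4, 52.3]
eef_rot: [-0.0, -0.035, 0.999, -0.0]
contact_force: [0.0, 0.0, -0.6]
finger_gap: 44.7
grip_force: 41.7
```

Call:
play_rows([
  {"offset":[0,0,-0.025],"turn":[0,0,0],"hand":0.3},
  {"offset":[0,0,0],"turn":[0,0,0],"hand":0.3},
  {"offset":[0,0,-0.025],"turn":[0,0,0],"hand":0.3},
  {"offset":[0,0,0],"turn":[0,0,0],"hand":0.3},
  {"offset":[0,0,0],"turn":[0,0,0],"hand":0.3},
  {"offset":[0,0,0],"turn":[0,0,0],"hand":0.3},
  {"offset":[0,0,0],"turn":[0,0,0],"hand":0.3},
  {"offset":[0,0,0],"turn":[0,0,0],"hand":0.3},
  {"offset":[0,0,0],"turn":[0,0,0],"hand":0.3},
  {"offset":[0,0,0],"turn":[0,0,0],"hand":0.3},
])

```text
clock: 29.45
eef_pos: [442.7, -350.7, 51.5]
eef_rot: [0.001, -0.035, 0.999, 0.0]
contact_force: [-3.6, 2.7, 13.9]
finger_gap: 44.9
grip_force: 42.6
```

Call:
play_rows([
  {"offset":[0,0,0.025],"turn":[0,0,0],"hand":0.3},
  {"offset":[0,0,0],"turn":[0,0,0],"hand":0.3},
  {"offset":[0,0,0],"turn":[0,0,0],"hand":0.55},
  {"offset":[0,0,0],"turn":[0,0,0],"hand":0.65},
  {"offset":[0,0,0],"turn":[0,0,0],"hand":0.75},
  {"offset":[0,0,0],"turn":[0,0,0],"hand":0.78},
  {"offset":[0,0,0],"turn":[0,0,0],"hand":0.78},
  {"offset":[0,0,0.3],"turn":[0,0,0],"hand":0.78},
  {"offset":[0,0,0.7],"turn":[0,0,0],"hand":0.78},
  {"offset":[0,0,0.9],"turn":[0,0,0],"hand":0.78},
], force=20)

```text
clock: 30.28
eef_pos: [441.0, -349.4, 126.7]
eef_rot: [-0.002, -0.034, 0.999, 0.001]
contact_force: [0.7, 0.2, 0.6]
finger_gap: 66.8
grip_force: 0.0
```

Call:
play_rows([
  {"offset":[0,0,0.9],"turn":[0,0,0],"hand":0.78},
  {"offset":[0,0,0.9],"turn":[0,0,0],"hand":0.78},
  {"offset":[0,0,0.9],"turn":[0,0,0],"hand":0.78},
  {"offset":[-0.5,-0.5,0.3],"turn":[0,0,0],"hand":0.78},
  {"offset":[-0.5,-0.6,0],"turn":[0,0,0],"hand":0.78},
  {"offset":[-0.5,-0.6,0],"turn":[0,0,0],"hand":0.78},
  {"offset":[-0.3,-0.6,0],"turn":[0,0,0],"hand":0.78},
  {"offset":[0,0,0],"turn":[0,0,0],"hand":0.78},
  {"offset":[0,0,0],"turn":[0,0,0],"hand":0.78},
  {"offset":[0,0,0],"turn":[0,0,0],"hand":0.78},
])

```text
clock: 31.12
eef_pos: [370.7, -442.1, 247.7]
eef_rot: [0.0, -0.035, 0.999, 0.0]
contact_force: [0.9, -0.6, -0.4]
finger_gap: 66.5
grip_force: 0.0
```

```bash
python3 - <<'E'
from h import *
s=sensors.read_state();print(s["eef_pos"],s["contact_force"],s["finger_gap"],s["clock"])
for c in ["top","scene","wrist"]:
    im=read_camera(c)
    for n in ["white_bushing","tray","extractor","extractor_pin","brass_bushing","black_bushing","hammer","brake_shoe","chain_lube","grease_tin"]: print(c,n,[(np.round(d["point"]).tolist(),round(d["p"],2)) for d in nets.place_of(n,c)[:4]])
    if c=="top":
        a=cv2.imread("pics/top0.png")[:,:,::-1]; r=np.abs(im.astype(int)-a).sum(2)
        n_,l,st,_=cv2.connectedComponentsWithStats((r>120).astype(np.uint8)); print([x.tolist() for x in st[1:] if x[4]>25])
        hsv=cv2.cvtColor(im,cv2.COLOR_RGB2HSV)[248:312,392:460]; m=((hsv[...,1]<60)&(hsv[...,2]>120)).astype(np.uint8)
        n_,l,st,ce=cv2.connectedComponentsWithStats(m); print([(x.tolist(),np.round(y+[392,248]).tolist()) for x,y in zip(st[1:],ce[1:]) if x[4]>15])
        for z in (4,64): print(proj("top",np.array([442.5,-350.5,z])))
E
```

```text
[ 370.66612613 -442.10087465  247.67029221] [ 0.88415795 -0.64518528 -0.35304754] 66.4988070141225 31.1167
top white_bushing [([444.0, -355.0, 2.0], 0.72), ([504.0, -131.0, 1.0], 0.66)]
top tray [([441.0, -354.0, -1.0], 0.85), ([600.0, 115.0, 121.0], 0.38)]
top extractor [([438.0, -51.0, 3.0], 0.66)]
top extractor_pin [([516.0, -48.0, 85.0], 0.88), ([602.0, 32.0, 183.0], 0.24)]
top brass_bushing [([607.0, 36.0, 119.0], 0.75)]
top black_bushing [([602.0, 112.0, 121.0], 0.83), ([427.0, 87.0, 0.0], 0.66), ([494.0, 130.0, 2.0], 0.6)]
top hammer [([706.0, -124.0, 118.0], 0.82), ([429.0, -221.0, 2.0], 0.75)]
top brake_shoe [([664.0, 212.0, 120.0], 0.74)]
top chain_lube [([447.0, 219.0, -1.0], 0.66), ([652.0, 41.0, 197.0], 0.17)]
top grease_tin [([432.0, -222.0, 2.0], 0.9)]
[[292, 146, 5, 10, 29], [294, 161, 12, 18, 104], [297, 178, 6, 5, 26], [297, 184, 8, 7, 41], [291, 192, 20, 19, 292], [133, 237, 20, 34, 368], [295, 245, 22, 52, 643], [113, 259, 37, 16, 331], [153, 267, 7, 16, 69], [415, 266, 25, 21, 407], [139, 276, 14, 12, 137], [298, 276, 262, 144, 10888], [475, 286, 11, 5, 40], [540
[... 350 characters left out ...]
, 124.0], 0.39)]
scene extractor []
scene extractor_pin []
scene brass_bushing [([444.0, -353.0, 5.0], 0.16)]
scene black_bushing []
scene hammer [([702.0, -122.0, 123.0], 0.88)]
scene brake_shoe [([667.0, 209.0, 114.0], 0.66)]
scene chain_lube [([442.0, 214.0, 4.0], 0.96)]
scene grease_tin [([432.0, -220.0, 2.0], 0.55), ([438.0, -53.0, 188.0], 0.55)]
wrist white_bushing [([508.0, -127.0, -2.0], 0.88), ([440.0, -350.0, 3.0], 0.82)]
wrist tray [([445.0, -349.0, -3.0], 0.65)]
wrist extractor []
wrist extractor_pin [([445.0, -349.0, -3.0], 0.38)]
wrist brass_bushing []
wrist black_bushing []
wrist hammer []
wrist brake_shoe []
wrist chain_lube []
wrist grease_tin [([434.0, -222.0, -4.0], 0.78)]
```

```bash
python3 -c "
from cell import job
print(job.hand_in())"
```

```text
the job is handed in; nothing more can be done
None
```

The job is handed in with no verdict returned: toggle2 is open to its stop, the white bushing was poked up about 37 mm and now stands upright in the blue tray, the extractor stands clear of the flap, nothing else shows as moved, it took about 32 s of the 72 s allowed, and I viewed 11 pictures, one over the limit of 10.

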